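# Put the socket away and slide the socket box shut over its ridge

### The arm

A 7-joint arm with a two-finger parallel gripper is mounted at the origin on the work surface. World frame = base frame: x ahead of the robot, y to its left, z up, the work surface at z = 0. Lengths are in m, angles in rad, forces in N, time in s.
With the tool pointing down it reaches from about 0.4 to 0.9 m from the base axis. Payload 5.5 kg.
Tool frame: the origin (TCP) lies at the very end of the fingers, on their centre line; the grasp point (between the pads) lies 19 mm behind it; z points along the fingers, x is the direction in which the jaws open and shut, and the axes are right-handed (so a half turn about z gives the same grasp; the last joint's range is limited). The gripper opens to 85 mm and grips with 20 to 120 N. Pads are 22 mm wide; open, the fingers measure 114 mm over their backs; the gripper's body (76 mm by 85 mm) begins 54 mm behind the grasp point. The pads swing forward as they close: fully open they stand 13 mm farther back than shut.
Start: joints at [1.518, 0.501, -0.427, 1.55, 0.221, 1.138, -0.21], TCP at [0.202, -0.618, 0.231] pointing down, gripper open.
Joint ranges: [-2.88, 2.88], [-0.31, 2.03], [-1.54, 1.56], [0.2, 2.42], [-1.41, 4.55], [0.19, 2.02], [-2.57, 2.57]. Speed limits (rad/s): [2.57, 2.57, 3.14, 3.14, 3.14, 3.14, 3.14].

### API

Orientations are given as a unit quaternion [x, y, z, w].
In Python, from station import bot, cams, close_job, models gives the robot as it stands.
- The arm moves only by the tool arm_command, never from a script. Its argument "moves" is a list of rows, each an object with "gripper": the closure, from -1 (fully open) to 1 (shut); "travel": the shift along the world's x, y, z in cm, a list of three; "dr": the turn, a rotation vector about the world's x, y, z in degrees, a list of three. A call has exactly 8 rows; each row shifts and turns the commanded pose from where the row before left it; what a row does not reach is not made up. A row lasts 1/12 s, in which the tool goes at most 41.7 mm and 7.16 degrees, less where a joint would pass 70% of its speed; a pose out of reach is approached as far as the arm can. A call is refused whole if a number of a shift passes 4.17 or a number of a turn 7.16, either way. A call with a gripper value outside its range is refused whole. The fingers move at their own pace and stop on an object; the grip force is fixed at half the most. Time passes only in rows, so rows that do not move let the fingers close, or fill a call up. It gives the time, the measured TCP pose, the force and the opening at its end, in the units of the state.
- bot.get_state(): the state, without advancing time (a new reading comes with each control period).
- cams.snapshot(name): name is "scene" or "top" or "wrist"; returns a dict with "frame" (400x640x3 uint8, red, green, blue), "K" (3x3 intrinsics, pixels), "view" (4x4, takes a point from world to camera coordinates). Camera axes: x right, y up, looking along -z (the intrinsics and any distortion apply to the point x, -y, -z); pixel columns grow to the right and rows downward; lengths in m; the calibration is good to about 2 mm. A picture is of the moment at which its call begins. There is no depth.
- close_job(): hands the job in, once; it reports no verdict.
Trained networks look in the newest picture that a camera, given by its name, has taken for a name from the list of things; names that differ only in an ending like _2 or _b are one class to them, and where a whole thing is asked for, a point or a joint stands for the part that bears it (a point fixed in the world has none). Each returns a list of dicts, best first, with "conf" (0 to 1); they miss things now and then, are a little off and sometimes report something else, mostly with a low value. They report only what shows in the picture. A call takes as long as a camera call. They do not tell look-alikes from the thing itself.
- models.silhouettes(query, camera): "mask" (400x640 bool, what is visible of it) and "uv" ([column, row] in pixels, amid what is visible of it).
- models.spot_point(query, camera): "uv" ([column, row] in pixels: a listed point, or the origin of a listed thing).
The state is a dict: "time_s": time; "qpos": joint angles; "dq": joint speeds; "effort": joint torques, N m; "tcp_pos": TCP position; "orientation": TCP orientation; "ft_force": force on the tool from outside, world axes, zero at the start; "torque": the same for the moment, N m; "finger_gap": finger opening in m.
Only numpy, scipy, OpenCV 4.12 (cv2) and the standard library are available. Lean on these libraries where they do the work, as an engineer would, in place of code of your own. Each camera call takes 0.05 s, during which the arm holds its last target. There are 200 camera calls.

### The job

Stand the loose red-ringed socket upright in the empty pocket of the wooden socket box and let go of it, then slide the yellow lid along its grooves and force it over the ridge at the box's mouth until it is fully home against the closed end. The box is light enough to run along the bench before the lid clears the ridge, so let it come up against the bench stop and lean on the lid there with a steady push rather than ramming it; leave the box flat on the bench, disturb nothing else and finish with the gripper clear.

Things in the scene. Friction and masses are not known exactly. Their poses are not given: they have to be found in the camera images.
- box: Loose wooden socket box, 0.55 kg, outside 220 (x) x 104 (y) x 66 mm high, flat on the bench; origin: centre of its underside. +x points to the closed end, 10 to 55 mm short of the bench stop (a fixed dark batten 40 mm high, up to 3 degrees askew); the lid enters at the -x end, the mouth. 86 mm clear between the side walls. Small sockets stay at x -90 to +10 mm, tops at 46 mm. It slides on the bench at 4 to 8 N.
- pocket (a point): Centre of the mouth of the empty round pocket in the box's grey deck: diameter 34 mm, 2 mm chamfer, 16 mm deep, at box x = +58, y = 0, 22 mm above the bench. The nearest small sockets and the end wall stand over 45 mm from its centre. A socket standing in it has its top 50 mm above the bench, under the lid.
- ridge_top (a point): Top of the sprung steel ridge across the low wall at the box's mouth, at box x = -105 mm, 53.5 mm up. The lid slides freely (under 2 N) until a bead under its rear edge meets the ridge, 11 mm before home. Getting over takes about 9 to 20 N, more than moves the box, so the box first runs to the bench stop; then the way is free to the end wall.
- end_wall (a point): Middle of the inner face of the box's closed end, at box x = +104 mm, 56 mm above the bench, where the lid's front edge (107 mm ahead of the lid's origin) butts when it is fully home. Pushing on after that only raises the force. A push of over about 28 N on the lid (all the contact forces between lid and box then add up to 40 N) counts as ramming.
- lid: Yellow lid, a loose plate 214 x 94 x 5 mm, 0.11 kg, underside 54 mm above the bench, captive with about 1 mm of play in grooves under 12 mm high lips. Origin: centre of its underside; x along the slide towards the closed end, z up. It starts in the grooves, 90 to 108 mm short of home, leaving the pocket uncovered. Home: origin at box x = -3 mm, rear edge flush with the mouth end.
- lid_bar (a point): Centre of the dark wooden thumb bar on the lid, by which it is pushed: 12 mm thick along x, 60 mm wide along y, 20 mm high, from the lid's top face (59 mm above the bench) up to 79 mm. 19 mm in from the lid's rear edge, 88 mm behind its origin. Axes as the lid's. Fully home, it is at x = -91 mm in the box's frame.
- socket: The red-ringed socket (see its centre); origin: centre of its underside.
- socket_center (a point): Centre (half-way up) of the loose steel socket with a red ring, 30 mm diameter, 44 mm tall, 0.15 kg, standing upright on the bench; z is its axis. It and the tall thin blue-ringed socket may stand in each other's place.
- spark_socket: Bystander, leave alone: tall thin steel spark-plug socket with a blue ring, 21 mm diameter, 62 mm tall, standing upright; origin: centre of its underside.
- ratchet: Bystander: steel ratchet handle about 240 mm long, lying; origin under its middle.
- spanner: Bystander: steel spanner 200 mm long, lying; origin under its middle.
- hammer: Bystander: hammer 260 mm long, lying; origin under its middle.
- grease_jar: Bystander: amber jar with black cap, 70 mm diameter, 70 mm tall; origin: centre of its underside.
Mind the look-alikes: they are no part of the job. Of the things that look like the box, take the one that is farthest to the robot's right at the start.

How it is judged:
By the outcome, as a careful person would: the job done as asked, in the order asked, and still so for the second after the job is handed in, with the robot touching nothing.
It also fails if it takes over 61 s, if anything falls off the work surface, if the arm or the gripper's body presses on something with over 40 N, if the wrist force passes 120 N, or if a joint passes its speed limit or range.

## Working session

There is one attempt and no reset: what is moved stays moved. The work goes in short steps, Python scripts to look and compute and a tool call to move; the robot and the scene stay as the last step left them, time stands still between calls to the robot, and variables do not carry over. Pictures are saved under pics/ and viewed, about 8 in all and at most 12, crops included, and the job is handed in when it is done.

Besides the shell and the picture viewer there is one more tool, called by a JSON object that holds its "op" and its "data", one argument or row to a line. arm_command: Moves the arm, as the interface text tells. Its arguments: {"type":"object","properties":{"moves":{"type":"array"}},"required":["moves"]}

```bash
mkdir -p pics; cat > h.py <<'E'
import numpy as np, cv2
from station import bot, cams, close_job, models
def ray(s,uv):
    K=s["K"];V=s["view"];p=np.array([(uv[0]-K[0,2])/K[0,0],-(uv[1]-K[1,2])/K[1,1],-1.])
    R=V[:3,:3];return -R.T@V[:3,3],R.T@p
def at(s,uv,z):
    o,d=ray(s,uv);return o+d*(z-o[2])/d[2]
def proj(s,P):
    V=s["view"];K=s["K"];c=V[:3,:3]@np.array(P)+V[:3,3];return K[0,0]*c[0]/-c[2]+K[0,2],K[1,1]*-c[1]/-c[2]+K[1,2]
def save(s,n,crop=None,k=1):
    f=s["frame"][:,:,::-1]
    if crop: f=f[crop[1]:crop[3],crop[0]:crop[2]]
    cv2.imwrite("pics/"+n,cv2.resize(f,None,fx=k,fy=k,interpolation=cv2.INTER_CUBIC))
E
python3 - <<'E'
from h import *
Z=dict(socket_center=.022,spark_socket=0,pocket=.022,ridge_top=.0535,end_wall=.056,lid_bar=.069,lid=.054,box=0,grease_jar=0)
for c in("top","scene"):
    s=cams.snapshot(c); save(s,c+"0.png")
    print(c,s["K"].tolist(),(-s["view"][:3,:3].T@s["view"][:3,3]).round(3))
    for q,z in Z.items():
        for d in models.spot_point(q,c): print(q,round(d["conf"],2),np.round(d["uv"],1),at(s,d["uv"],z).round(4))
st=bot.get_state();print(st)
E
```

```text
top [[392.5799729436754, 0.0, 321.08681536391896], [0.0, 392.5799729436754, 201.9492019677493], [0.0, 0.0, 1.0]] [ 0.296 -0.006  1.242]
socket_center 0.4 [390.8 168.9] [ 0.6024 -0.2525  0.022 ]
spark_socket 0.72 [347.1 191.6] [ 0.5355 -0.1117  0.    ]
spark_socket 0.67 [286.2 194.9] [0.5288 0.0845 0.    ]
spark_socket 0.62 [450.8 213.6] [ 0.4568 -0.442   0.    ]
spark_socket 0.52 [400.5 206.4] [ 0.4836 -0.2816  0.    ]
spark_socket 0.38 [388.4 167.6] [ 0.6125 -0.2493  0.    ]
pocket 0.96 [267.7 194.3] [0.5278 0.1412 0.022 ]
pocket 0.76 [232.7 278.4] [0.2696 0.2477 0.022 ]
ridge_top 0.7 [199.9 328.6] [0.1295 0.3341 0.0535]
ridge_top 0.57 [316.7 191.9] [ 0.5262 -0.0134  0.0535]
end_wall 0.93 [247.9 190.8] [0.5335 0.1978 0.056 ]
end_wall 0.68 [237.3 266.6] [0.3045 0.2275 0.056 ]
lid_bar 0.7 [344.8 193.2] [ 0.5174 -0.0987  0.069 ]
lid_bar 0.66 [297.3 129.9] [0.7216 0.0431 0.069 ]
lid_bar 0.46 [285.8 197. ] [0.5094 0.0808 0.069 ]
lid 0.58 [314.  191.6] [ 0.5272 -0.0051  0.054 ]
box 0.73 [223.3 295. ] [0.2197 0.2804 0.    ]
box 0.61 [285.6 192.3] [0.5374 0.0864 0.    ]
grease_jar 0.64 [449
[... 981 characters left out ...]
s': array([ 1.51820068,  0.50086337, -0.42698693,  1.55038629,  0.22080274,
        1.1382927 , -0.21032402]), 'dq': array([ 5.50177711e-04,  1.66069312e-03,  1.67218037e-04, -6.66032226e-04,
       -4.77054181e-04,  4.90586396e-05, -1.45994615e-03]), 'effort': array([ 2.14231466e-05, -5.69368315e+01, -5.81080109e+00, -2.81335759e+01,
        1.26330325e-02,  1.81030206e-03,  4.48801870e-06]), 'tcp_pos': array([ 0.20190285, -0.61786225,  0.23133721]), 'orientation': array([ 8.09495286e-01, -5.87126375e-01,  3.48317630e-05,  1.23902827e-05]), 'ft_force': array([ 0.30367299, -0.60516914, -0.44025765]), 'torque': array([ 0.00067286,  0.01159036, -0.00058047]), 'finger_gap': 0.08543458840926972}
```

View pics/top0.png

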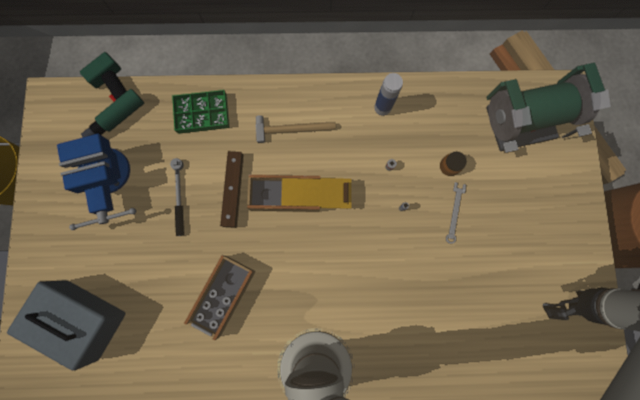

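View pics/scene0.png

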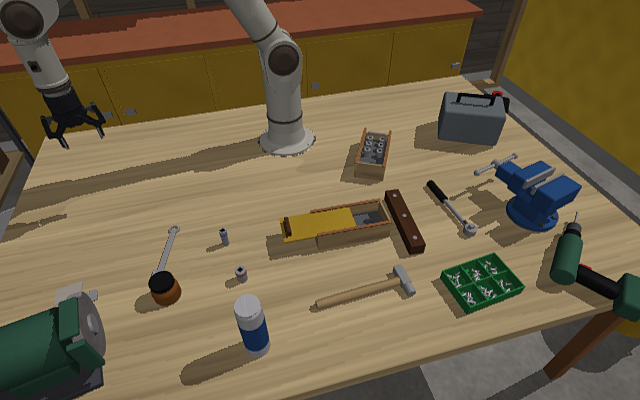

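Top view: the box with the lid is at (300,193), stop at (232,190), and a lidless look-alike is at (220,297). The red-ringed socket could be either the item at top (391,165) / scene (241,273) or the one at top (405,207) / scene (224,236). The second is taller and thinner, so I expect the first; one close crop to check.

```bash
python3 - <<'E'
from h import *
s=cams.snapshot("scene"); save(s,"crop1.png",(200,210,420,310),3.5)
for q in("socket","spark_socket"):
    for d in models.silhouettes(q,"scene"): 
        ys,xs=np.where(d["mask"]);print(q,d["conf"],xs.min(),xs.max(),ys.min(),ys.max())
E
```

```text
socket 0.53 235 247 266 282
spark_socket 0.65 219 228 228 244
```

View pics/crop1.png

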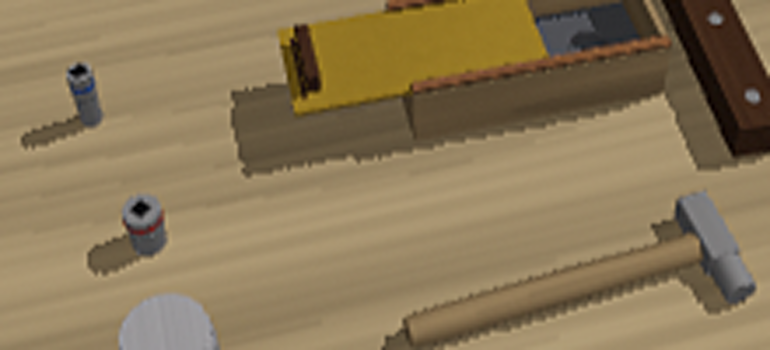

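Crop: the socket with the red ring is the short, thick one (crop (145,225), scene (241,274)), and the tall thin one (scene (224,236)) has the blue ring. The target is near (0.61, -0.25), so I'll go above it, turning the jaws to lie along world x.

{"op": "arm_command", "data": {
  "moves": [
    {"gripper":-1,"travel":[2.5,2.3,0],"dr":[0,0,4.5]},
    {"gripper":-1,"travel":[2.5,2.3,0],"dr":[0,0,4.5]},
    {"gripper":-1,"travel":[2.5,2.3,0],"dr":[0,0,4.5]},
    {"gripper":-1,"travel":[2.5,2.3,0],"dr":[0,0,4.5]},
    {"gripper":-1,"travel":[2.5,2.3,0],"dr":[0,0,4.5]},
    {"gripper":-1,"travel":[2.5,2.3,0],"dr":[0,0,4.5]},
    {"gripper":-1,"travel":[2.5,2.3,0],"dr":[0,0,4.5]},
    {"gripper":-1,"travel":[2.5,2.3,0],"dr":[0,0,4.5]}
  ]
}}

```text
time_s: 1.82
tcp_pos: [0.4029, -0.4327, 0.2316]
orientation: [0.952, -0.306, 0.0, 0.0]
ft_force: [0.5, -0.8, -0.2]
finger_gap: 0.0854
```

{"op": "arm_command", "data": {
  "moves": [
    {"gripper":-1,"travel":[2.5,2.3,0],"dr":[0,0,4.5]},
    {"gripper":-1,"travel":[2.5,2.3,0],"dr":[0,0,4.5]},
    {"gripper":-1,"travel":[2.5,2.3,0],"dr":[0,0,4.5]},
    {"gripper":-1,"travel":[2.5,2.3,0],"dr":[0,0,4.5]},
    {"gripper":-1,"travel":[2.5,2.3,0],"dr":[0,0,4.5]},
    {"gripper":-1,"travel":[2.5,2.3,0],"dr":[0,0,4.5]},
    {"gripper":-1,"travel":[2.5,2.3,0],"dr":[0,0,4.5]},
    {"gripper":-1,"travel":[2.5,2.3,0],"dr":[0,0,4.5]}
  ]
}}

```text
time_s: 2.48
tcp_pos: [0.6029, -0.2489, 0.2314]
orientation: [1.0, 0.003, 0.0, 0.0]
ft_force: [0.5, -0.5, 0.4]
finger_gap: 0.0854
```

```bash
python3 - <<'E'
from h import *
for c in("wrist","scene","top"):
    s=cams.snapshot(c)
    if c=="wrist": save(s,"w1.png");print((-s["view"][:3,:3].T@s["view"][:3,3]).round(3),s["view"][:3,:3].round(2).tolist())
    for q,z in(("socket_center",.022),("socket",0)):
        for d in models.spot_point(q,c): print(c,q,round(d["conf"],2),np.round(d["uv"],1),at(s,d["uv"],z).round(4))
st=bot.get_state();print(st["tcp_pos"],st["orientation"],st["qpos"])
E
```

```text
[ 0.604 -0.172  0.375] [[1.0, 0.0, -0.0], [-0.0, 0.95, -0.3], [-0.0, 0.3, 0.95]]
wrist socket_center 0.77 [340.2 166.4] [ 0.6209 -0.2498  0.022 ]
wrist socket 0.8 [335.1 166.6] [ 0.6163 -0.2549  0.    ]
scene socket_center 0.61 [242.2 274.8] [ 0.6211 -0.2506  0.022 ]
scene socket 0.73 [242.8 281.4] [ 0.627  -0.2531 -0.    ]
top socket_center 0.39 [388.4 167.2] [ 0.6082 -0.2451  0.022 ]
top socket_center 0.34 [315.8 191.7] [ 0.533  -0.0107  0.022 ]
top socket 0.7 [347.  195.2] [ 0.5237 -0.111   0.    ]
top socket 0.44 [386.6 168.7] [ 0.6089 -0.2432  0.    ]
[ 0.60097171 -0.25169106  0.23127794] [ 9.99999683e-01 -6.13328815e-04 -2.57261271e-04  4.38428500e-04] [ 0.89275464  0.59045717 -0.78879019  1.53740651  0.43900224  1.19831239
  0.02562051]
```

View pics/w1.png

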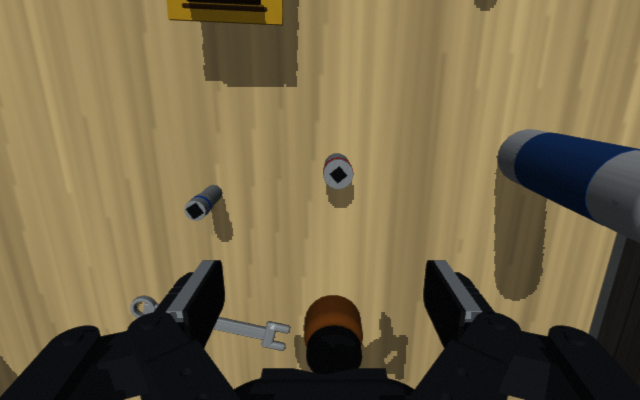

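Wrist view: the red-ringed socket's top is at (338,175), the blue-ringed one is clear at (200,205), and the jaws straddle correctly along x. I'll go down most of the way and re-measure.

{"op": "arm_command", "data": {
  "moves": [
    {"gripper":-1,"travel":[0.6,0,-2],"dr":[0,0,0]},
    {"gripper":-1,"travel":[0.6,0,-2],"dr":[0,0,0]},
    {"gripper":-1,"travel":[0.5,0,-2],"dr":[0,0,0]},
    {"gripper":-1,"travel":[0,0,-2],"dr":[0,0,0]},
    {"gripper":-1,"travel":[0,0,-2],"dr":[0,0,0]},
    {"gripper":-1,"travel":[0,0,-2],"dr":[0,0,0]},
    {"gripper":-1,"travel":[0,0,-1],"dr":[0,0,0]},
    {"gripper":-1,"travel":[0,0,0],"dr":[0,0,0]}
  ]
}}

```text
time_s: 3.6
tcp_pos: [0.6165, -0.2505, 0.0986]
orientation: [1.0, 0.0, -0.002, -0.001]
ft_force: [-0.8, -0.1, -0.2]
finger_gap: 0.0856
```

```bash
python3 - <<'E'
from h import *
s=cams.snapshot("wrist")
for q,z in(("socket_center",.022),("socket",0)):
    for d in models.spot_point(q,"wrist"): print(q,round(d["conf"],2),np.round(d["uv"],1),at(s,d["uv"],z).round(4))
for d in models.silhouettes("socket","wrist"):
    ys,xs=np.where(d["mask"]);print(d["conf"],xs.min(),xs.max(),ys.min(),ys.max())
    print("bottom edge of top, z=.044",at(s,((xs.min()+xs.max())/2,ys.max()),.044), at(s,(xs.min(),ys.max()-15),.044),at(s,(xs.max(),ys.max()-15),.044))
st=bot.get_state();print(st["tcp_pos"],st["orientation"])
E
```

```text
socket_center 0.94 [324.2 210.8] [ 0.6172 -0.2528  0.022 ]
socket 0.56 [326.1 201.3] [ 0.6185 -0.2532  0.    ]
0.91 301 349 184 244
bottom edge of top, z=.044 [ 0.61781506 -0.26717304  0.044     ] [ 0.60289421 -0.25699264  0.044     ] [ 0.63271586 -0.25694825  0.044     ]
[ 0.61990912 -0.25033168  0.1030016 ] [9.99999066e-01 5.58624970e-04 1.17686814e-03 4.14471345e-04]
```

{"op": "arm_command", "data": {
  "moves": [
    {"gripper":-1,"travel":[-0.1,-0.2,-2],"dr":[0,0,0]},
    {"gripper":-1,"travel":[0,0,-2],"dr":[0,0,0]},
    {"gripper":-1,"travel":[0,0,-2],"dr":[0,0,0]},
    {"gripper":-1,"travel":[0,0,-1.5],"dr":[0,0,0]},
    {"gripper":-1,"travel":[0,0,-0.5],"dr":[0,0,0]},
    {"gripper":-1,"travel":[0,0,0],"dr":[0,0,0]},
    {"gripper":1,"travel":[0,0,0],"dr":[0,0,0]},
    {"gripper":1,"travel":[0,0,0],"dr":[0,0,0]}
  ]
}}

```text
time_s: 4.47
tcp_pos: [0.6191, -0.252, 0.0229]
orientation: [1.0, 0.001, 0.001, 0.0]
ft_force: [0.3, 0.0, 0.1]
finger_gap: 0.0646
```

{"op": "arm_command", "data": {
  "moves": [
    {"gripper":1,"travel":[0,0,0],"dr":[0,0,0]},
    {"gripper":1,"travel":[0,0,0],"dr":[0,0,0]},
    {"gripper":1,"travel":[0,0,0],"dr":[0,0,0]},
    {"gripper":1,"travel":[0,0,0],"dr":[0,0,0]},
    {"gripper":1,"travel":[0,0,0],"dr":[0,0,0]},
    {"gripper":1,"travel":[0,0,0],"dr":[0,0,0]},
    {"gripper":1,"travel":[0,0,0],"dr":[0,0,0]},
    {"gripper":1,"travel":[0,0,0],"dr":[0,0,0]}
  ]
}}

```text
time_s: 5.13
tcp_pos: [0.6187, -0.2521, 0.0225]
orientation: [1.0, 0.001, 0.001, 0.0]
ft_force: [-1.5, -0.0, 6.4]
finger_gap: 0.0281
```

{"op": "arm_command", "data": {
  "moves": [
    {"gripper":1,"travel":[0,0,1],"dr":[0,0,0]},
    {"gripper":1,"travel":[0,0,3],"dr":[0,0,0]},
    {"gripper":1,"travel":[0,0,3],"dr":[0,0,0]},
    {"gripper":1,"travel":[-0.6,1,3],"dr":[0,0,0]},
    {"gripper":1,"travel":[-1,2,3],"dr":[0,0,0]},
    {"gripper":1,"travel":[-1,3,2],"dr":[0,0,0]},
    {"gripper":1,"travel":[-1,3,0],"dr":[0,0,0]},
    {"gripper":1,"travel":[-1,3,0],"dr":[0,0,0]}
  ]
}}

```text
time_s: 5.8
tcp_pos: [0.5723, -0.1309, 0.1735]
orientation: [1.0, 0.0, 0.002, 0.001]
ft_force: [0.6, 1.1, -2.2]
finger_gap: 0.0279
```

{"op": "arm_command", "data": {
  "moves": [
    {"gripper":1,"travel":[-1,3,0],"dr":[0,0,0]},
    {"gripper":1,"travel":[-1,3,0],"dr":[0,0,0]},
    {"gripper":1,"travel":[-1,3,0],"dr":[0,0,0]},
    {"gripper":1,"travel":[-0.7,3,0],"dr":[0,0,0]},
    {"gripper":1,"travel":[0,3,0],"dr":[0,0,0]},
    {"gripper":1,"travel":[0,2,0],"dr":[0,0,0]},
    {"gripper":1,"travel":[0,1,0],"dr":[0,0,0]},
    {"gripper":1,"travel":[0,0,0],"dr":[0,0,0]}
  ]
}}

```text
time_s: 6.47
tcp_pos: [0.5346, 0.0511, 0.1719]
orientation: [1.0, 0.003, 0.0, -0.0]
ft_force: [0.3, -0.2, -2.0]
finger_gap: 0.0277
```

```bash
python3 - <<'E'
from h import *
Z=dict(pocket=.022,ridge_top=.0535,end_wall=.056,lid_bar=.069,lid=.054,box=0,socket_center=.2)
s=cams.snapshot("wrist"); save(s,"w2.png")
for q,z in Z.items():
        for d in models.spot_point(q,"wrist"): print(q,round(d["conf"],2),np.round(d["uv"],1),at(s,d["uv"],z).round(4))
st=bot.get_state();print(st["tcp_pos"],st["orientation"],st["finger_gap"])
E
```

```text
pocket 0.81 [320.5  65.8] [0.5323 0.1452 0.022 ]
lid_bar 0.81 [307.1 363.4] [ 0.5215 -0.1039  0.069 ]
lid_bar 0.19 [319.6  66.8] [0.5321 0.1418 0.069 ]
lid 0.3 [302.3 364.8] [ 0.5162 -0.1197  0.054 ]
box 0.68 [315.9 139.2] [0.5281 0.0839 0.    ]
socket_center 0.92 [321.8 264.5] [0.5346 0.0649 0.2   ]
[0.53500167 0.04674032 0.17111926] [ 9.99999941e-01 -2.59456985e-04 -1.72679396e-04  1.41260826e-04] 0.02815351072359836
```

View pics/w2.png

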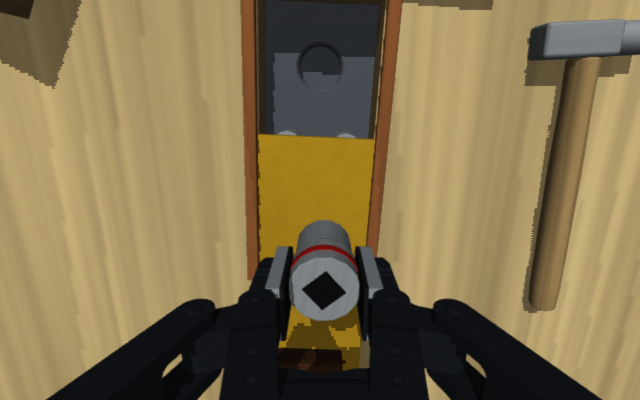

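Wrist view: the empty pocket is at (320,66), clear of the lid, and the socket is upright in the jaws. The bar to pocket distance of 0.249 m matches the 100 mm starting gap, and the box yaw is about 2.5° off +y. I'll go above the pocket.

{"op": "arm_command", "data": {
  "moves": [
    {"gripper":1,"travel":[-0.3,2,0],"dr":[0,0,-1.2]},
    {"gripper":1,"travel":[0,3,0],"dr":[0,0,-1.2]},
    {"gripper":1,"travel":[0,3,0],"dr":[0,0,0]},
    {"gripper":1,"travel":[0,1.8,-1],"dr":[0,0,0]},
    {"gripper":1,"travel":[0,0,-2],"dr":[0,0,0]},
    {"gripper":1,"travel":[0,0,-2],"dr":[0,0,0]},
    {"gripper":1,"travel":[0,0,-1],"dr":[0,0,0]},
    {"gripper":1,"travel":[0,0,0],"dr":[0,0,0]}
  ]
}}

```text
time_s: 7.53
tcp_pos: [0.5303, 0.1449, 0.1089]
orientation: [1.0, -0.02, -0.002, 0.001]
ft_force: [-0.5, -0.9, -1.8]
finger_gap: 0.028
```

```bash
python3 - <<'E'
from h import *
s=cams.snapshot("wrist"); save(s,"w3.png",(220,100,420,400),2)
st=bot.get_state();p=st["tcp_pos"];print(p,st["orientation"],st["ft_force"])
for q,z in(("pocket",.022),("end_wall",.056),("socket_center",p[2]-.0005),("socket",p[2]-.0225)):
        for d in models.spot_point(q,"wrist"): print(q,round(d["conf"],2),np.round(d["uv"],1),at(s,d["uv"],z).round(4))
# expected in-picture circles
for z,r,c in((p[2]-.0225,.015,p),(.022,.017,p)):
    print([np.round(proj(s,[c[0]+r*np.cos(a),c[1]+r*np.sin(a),z]),1).tolist() for a in np.arange(4)*np.pi/2])
E
```

```text
[0.5311555  0.14532031 0.11034004] [ 9.99788937e-01 -2.05023129e-02 -1.29063854e-03  2.65085041e-04] [-0.1930216  -0.35776597 -1.22314966]
pocket 0.87 [326.2 203.1] [0.5324 0.1443 0.022 ]
end_wall 0.73 [323.4 147.8] [0.5325 0.1891 0.056 ]
socket 0.67 [325.2 245.3] [0.5317 0.1431 0.0878]
[[352.7, 240.4], [322.8, 214.5], [295.4, 242.5], [325.2, 267.0]]
[[348.6, 200.9], [323.4, 178.4], [300.4, 202.7], [325.4, 224.2]]
```

View pics/w3.png

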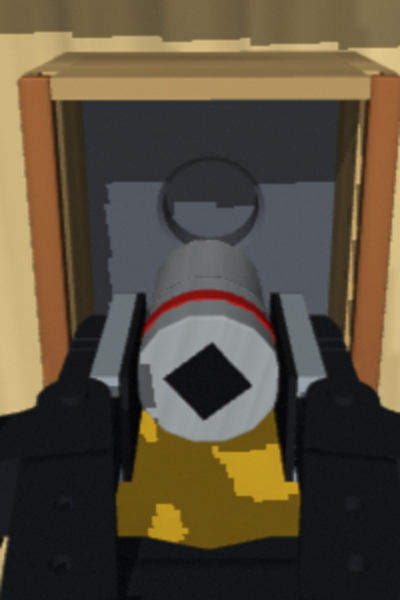

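```bash
python3 - <<'E'
from h import *
s=cams.snapshot("wrist");p=bot.get_state()["tcp_pos"];print(p)
for dy in(0,-.002,-.004):
  for dz in(0,.003):
    f=lambda y,z:round(proj(s,[p[0],p[1]+dy+y,p[2]+dz+z])[1],1)
    print(dy,dz,"bot far 220:",f(.015,-.0225),"diamond 291:",f(0,.0215),"top near 320:",f(-.015,.0215))
E
```

```text
[0.5328163  0.1461025  0.11244599]
0 0 bot far 220: 214.6 diamond 291: 287.1 top near 320: 318.4
0 0.003 bot far 220: 216.7 diamond 291: 291.2 top near 320: 323.0
-0.002 0 bot far 220: 218.2 diamond 291: 291.4 top near 320: 322.4
-0.002 0.003 bot far 220: 220.3 diamond 291: 295.6 top near 320: 327.1
-0.004 0 bot far 220: 221.8 diamond 291: 295.6 top near 320: 326.4
-0.004 0.003 bot far 220: 224.0 diamond 291: 299.9 top near 320: 331.2
```

{"op": "arm_command", "data": {
  "moves": [
    {"gripper":1,"travel":[0.05,0.12,-2],"dr":[0,0,0]},
    {"gripper":1,"travel":[0,0,-2],"dr":[0,0,0]},
    {"gripper":1,"travel":[0,0,-1.5],"dr":[0,0,0]},
    {"gripper":1,"travel":[0,0,-0.7],"dr":[0,0,0]},
    {"gripper":1,"travel":[0,0,-0.4],"dr":[0,0,0]},
    {"gripper":1,"travel":[0,0,-0.4],"dr":[0,0,0]},
    {"gripper":1,"travel":[0,0,0],"dr":[0,0,0]},
    {"gripper":1,"travel":[0,0,0],"dr":[0,0,0]}
  ]
}}

```text
time_s: 8.5
tcp_pos: [0.5322, 0.1469, 0.0414]
orientation: [1.0, -0.02, -0.0, 0.0]
ft_force: [-1.5, -2.5, -2.8]
finger_gap: 0.0281
```

{"op": "arm_command", "data": {
  "moves": [
    {"gripper":1,"travel":[0,0,-0.3],"dr":[0,0,0]},
    {"gripper":1,"travel":[0,0,-0.3],"dr":[0,0,0]},
    {"gripper":1,"travel":[0,0,-0.3],"dr":[0,0,0]},
    {"gripper":1,"travel":[0,0,-0.2],"dr":[0,0,0]},
    {"gripper":1,"travel":[0,0,0],"dr":[0,0,0]},
    {"gripper":1,"travel":[0,0,0],"dr":[0,0,0]},
    {"gripper":1,"travel":[0,0,0],"dr":[0,0,0]},
    {"gripper":1,"travel":[0,0,0],"dr":[0,0,0]}
  ]
}}

```text
time_s: 9.17
tcp_pos: [0.5324, 0.1474, 0.0302]
orientation: [1.0, -0.02, -0.0, -0.0]
ft_force: [0.4, -3.2, -2.0]
finger_gap: 0.0282
```

```bash
python3 - <<'E'
from h import *
s=cams.snapshot("wrist"); save(s,"w4.png",(220,100,420,400),2)
for i in range(3):
    st=bot.get_state();print(st["tcp_pos"],st["ft_force"])
for q in("socket","socket_center"):print(q,[(d["conf"],d["uv"]) for d in models.spot_point(q,"wrist")])
print(proj(s,[.5324,.1445,.05]),proj(s,[.5324,.1295,.05]))
E
```

```text
[0.53244699 0.14743074 0.03023876] [-1.0364331  -2.08686422 -1.93139244]
[0.53244699 0.14743074 0.03023876] [-1.0364331  -2.08686422 -1.93139244]
[0.53244699 0.14743074 0.03023876] [-1.0364331  -2.08686422 -1.93139244]
socket [(0.64, [322.0, 248.0])]
socket_center [(0.56, [323.1, 263.0])]
(np.float64(321.73476376960355), np.float64(291.00564518042574)) (np.float64(323.2442712478894), np.float64(321.7036403568372))
```

View pics/w4.png

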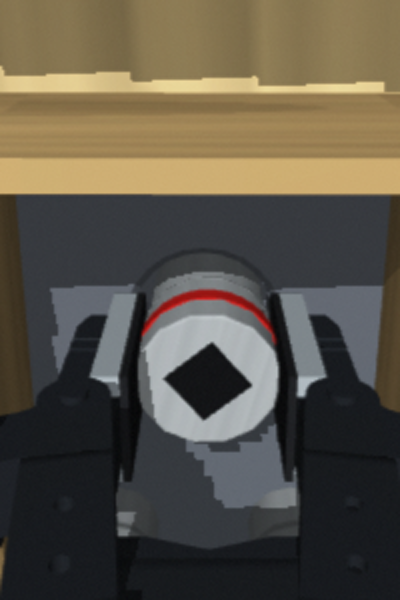

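The socket is inside the pocket's rim with its deck ring visible around it (top at crop (208,378)). I'll lower the last bit, open only partly, then rise.

{"op": "arm_command", "data": {
  "moves": [
    {"gripper":1,"travel":[0,-0.05,-0.15],"dr":[0,0,0]},
    {"gripper":1,"travel":[0,0,0],"dr":[0,0,0]},
    {"gripper":0.1,"travel":[0,0,0],"dr":[0,0,0]},
    {"gripper":0.05,"travel":[0,0,0],"dr":[0,0,0]},
    {"gripper":0.05,"travel":[0,0,0],"dr":[0,0,0]},
    {"gripper":0.05,"travel":[0,0,0],"dr":[0,0,0]},
    {"gripper":0.05,"travel":[0,0,0],"dr":[0,0,0]},
    {"gripper":0.05,"travel":[0,0,0],"dr":[0,0,0]}
  ]
}}

```text
time_s: 9.98
tcp_pos: [0.5326, 0.1471, 0.0289]
orientation: [1.0, -0.02, 0.0, -0.0]
ft_force: [-0.6, -0.1, 1.1]
finger_gap: 0.0406
```

{"op": "arm_command", "data": {
  "moves": [
    {"gripper":0.05,"travel":[0,0,1],"dr":[0,0,0]},
    {"gripper":0.05,"travel":[0,0,1.5],"dr":[0,0,0]},
    {"gripper":0.05,"travel":[0,0,2],"dr":[0,0,0]},
    {"gripper":0.05,"travel":[0,0,3],"dr":[0,0,0]},
    {"gripper":0.05,"travel":[0,0,3],"dr":[0,0,0]},
    {"gripper":1,"travel":[0,-1,0],"dr":[0,0,0]},
    {"gripper":1,"travel":[0,-2,0],"dr":[0,0,0]},
    {"gripper":1,"travel":[0,-3,0],"dr":[0,0,0]}
  ]
}}

```text
time_s: 10.65
tcp_pos: [0.5331, 0.0895, 0.1363]
orientation: [1.0, -0.018, 0.002, -0.001]
ft_force: [-0.1, -0.6, 0.5]
finger_gap: 0.0047
```

```bash
python3 - <<'E'
from h import *
s=cams.snapshot("wrist"); save(s,"w5.png")
st=bot.get_state();print(st["tcp_pos"],st["ft_force"],st["finger_gap"])
for q,z in(("socket",.006),("socket_center",.028),("lid_bar",.069),("end_wall",.056)):
    for d in models.spot_point(q,"wrist"):print(q,d["conf"],d["uv"],at(s,d["uv"],z))
print(proj(s,[.5324,.1445,.05]),proj(s,[.5324,.1445,.006]))
E
```

```text
[0.53310981 0.07924153 0.13469878] [-0.22267162 -6.70006655 -0.12756522] 5.4113772867878123e-05
socket 0.96 [320.3, 119.2] [0.53368933 0.14372023 0.006     ]
socket_center 0.82 [318.8, 117.4] [0.532875   0.14679553 0.028     ]
socket_center 0.66 [315.2, 46.1] [0.53234282 0.19378532 0.028     ]
end_wall 0.7 [318.4, 47.5] [0.53466424 0.18985035 0.056     ]
(np.float64(317.86734680031935), np.float64(123.62247112482889)) (np.float64(318.6038100368142), np.float64(118.23725581547737))
```

View pics/w5.png

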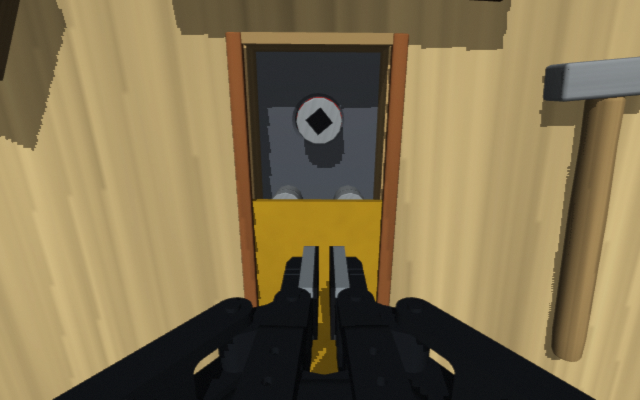

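Wrist view: the socket stands upright and centred in the pocket at (319,121), released and below the lid level. Next I'll go behind the thumb bar with the jaws shut.

{"op": "arm_command", "data": {
  "moves": [
    {"gripper":1,"travel":[-0.2,-3,0],"dr":[0,0,0]},
    {"gripper":1,"travel":[-0.2,-3.5,0],"dr":[0,0,0]},
    {"gripper":1,"travel":[-0.2,-3.5,0],"dr":[0,0,0]},
    {"gripper":1,"travel":[-0.2,-3.5,0],"dr":[0,0,0]},
    {"gripper":1,"travel":[-0.2,-3.5,0],"dr":[0,0,0]},
    {"gripper":1,"travel":[-0.1,-3.5,0],"dr":[0,0,0]},
    {"gripper":1,"travel":[0,-3,0],"dr":[0,0,0]},
    {"gripper":1,"travel":[0,0,0],"dr":[0,0,0]}
  ]
}}

```text
time_s: 11.57
tcp_pos: [0.5213, -0.1552, 0.1337]
orientation: [1.0, -0.024, -0.0, 0.002]
ft_force: [-0.2, -0.8, 0.9]
finger_gap: -0.0001
```

```bash
python3 - <<'E'
from h import *
s=cams.snapshot("wrist"); save(s,"w6.png")
st=bot.get_state();print(st["tcp_pos"],st["ft_force"],st["orientation"])
for q,z in(("lid_bar",.069),("ridge_top",.0535),("pocket",.022),("lid",.054),("socket",.006)):
    for d in models.spot_point(q,"wrist"):print(q,d["conf"],np.round(d["uv"],1),at(s,d["uv"],z))
E
```

```text
[ 0.52153537 -0.15126433  0.13385793] [-0.119889    0.30694607 -0.81954966] [ 9.99742515e-01 -2.26880096e-02  1.41758564e-04  3.72246601e-04]
lid_bar 0.57 [317.9 130.5] [ 0.52118761 -0.10247961  0.069     ]
```

View pics/w6.png

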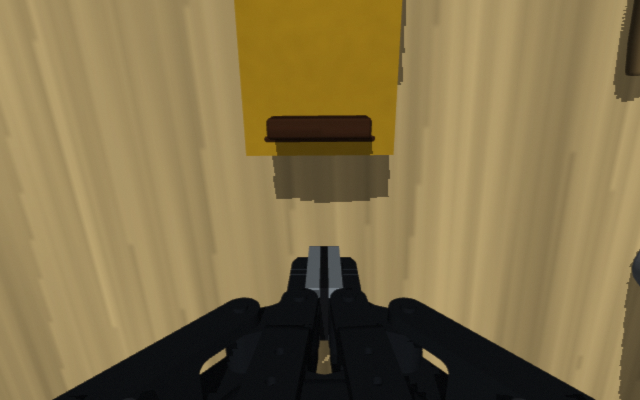

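Wrist view: the bar is at (319,130), world (0.521, -0.1025), with the shut jaws 50 mm behind it on its centre line. I'll go down and start pushing gently.

{"op": "arm_command", "data": {
  "moves": [
    {"gripper":1,"travel":[0,0,-2],"dr":[0,0,0]},
    {"gripper":1,"travel":[0,0,-2],"dr":[0,0,0]},
    {"gripper":1,"travel":[0,0,-2],"dr":[0,0,0]},
    {"gripper":1,"travel":[0,0,-0.7],"dr":[0,0,0]},
    {"gripper":1,"travel":[0,0,0],"dr":[0,0,0]},
    {"gripper":1,"travel":[0,0,0],"dr":[0,0,0]},
    {"gripper":1,"travel":[0,0.5,0],"dr":[0,0,0]},
    {"gripper":1,"travel":[0,0.5,0],"dr":[0,0,0]}
  ]
}}

```text
time_s: 12.53
tcp_pos: [0.5224, -0.1379, 0.068]
orientation: [1.0, -0.02, 0.001, 0.0]
ft_force: [0.2, -0.3, 0.6]
finger_gap: -0.0001
```

{"op": "arm_command", "data": {
  "moves": [
    {"gripper":1,"travel":[0,0.5,0],"dr":[0,0,0]},
    {"gripper":1,"travel":[0,0.5,0],"dr":[0,0,0]},
    {"gripper":1,"travel":[0,0.5,0],"dr":[0,0,0]},
    {"gripper":1,"travel":[0,0.5,0],"dr":[0,0,0]},
    {"gripper":1,"travel":[0,0.5,0],"dr":[0,0,0]},
    {"gripper":1,"travel":[0,0.5,0],"dr":[0,0,0]},
    {"gripper":1,"travel":[0.05,0.5,0],"dr":[0,0,0]},
    {"gripper":1,"travel":[0.05,0.5,0],"dr":[0,0,0]}
  ]
}}

```text
time_s: 13.2
tcp_pos: [0.5228, -0.0991, 0.0671]
orientation: [1.0, -0.021, 0.0, 0.001]
ft_force: [-0.1, -5.3, 4.0]
finger_gap: 0.0002
```

{"op": "arm_command", "data": {
  "moves": [
    {"gripper":1,"travel":[0.02,0.5,0],"dr":[0,0,0]},
    {"gripper":1,"travel":[0.02,0.5,0],"dr":[0,0,0]},
    {"gripper":1,"travel":[0.02,0.5,0],"dr":[0,0,0]},
    {"gripper":1,"travel":[0.02,0.5,0],"dr":[0,0,0]},
    {"gripper":1,"travel":[0.02,0.5,0],"dr":[0,0,0]},
    {"gripper":1,"travel":[0.02,0.5,0],"dr":[0,0,0]},
    {"gripper":1,"travel":[0.02,0.5,0],"dr":[0,0,0]},
    {"gripper":1,"travel":[0.02,0.5,0],"dr":[0,0,0]}
  ]
}}

```text
time_s: 13.87
tcp_pos: [0.5238, -0.0573, 0.0667]
orientation: [1.0, -0.02, -0.0, -0.0]
ft_force: [0.4, -0.9, 0.4]
finger_gap: -0.0001
```

```bash
python3 - <<'E'
from h import *
for c in("wrist","scene"):
    s=cams.snapshot(c)
    if c=="scene":save(s,"sc7.png",(200,150,440,300),3)
    for q,z in(("lid_bar",.069),("ridge_top",.0535),("end_wall",.056)):
        for d in models.spot_point(q,c):print(c,q,d["conf"],np.round(d["uv"],1),at(s,d["uv"],z))
    st=bot.get_state();print(st["tcp_pos"],st["ft_force"])
E
```

```text
wrist lid_bar 0.7 [319.5 235.1] [ 0.52342071 -0.04287744  0.069     ]
[ 0.52395665 -0.05772265  0.06675717] [-0.07445828  0.02905064 -0.49131293]
scene lid_bar 0.67 [307. 221.] [ 0.51935013 -0.04285637  0.069     ]
scene ridge_top 0.94 [313.9 222.6] [ 0.51705534 -0.02191397  0.0535    ]
scene ridge_top 0.74 [375.6 131.9] [0.12851379 0.32290131 0.0535    ]
scene end_wall 0.73 [384.  209.3] [0.52456819 0.19535362 0.056     ]
scene end_wall 0.62 [368. 170.] [0.33645761 0.21429331 0.056     ]
scene end_wall 0.6 [307.3 222.3] [ 0.51282861 -0.04078861  0.056     ]
[ 0.52398361 -0.05846009  0.06675367] [-0.20187852  0.4934941  -0.43797288]
```

{"op": "arm_command", "data": {
  "moves": [
    {"gripper":1,"travel":[0.02,0.4,0],"dr":[0,0,0]},
    {"gripper":1,"travel":[0.02,0.4,0],"dr":[0,0,0]},
    {"gripper":1,"travel":[0.02,0.4,0],"dr":[0,0,0]},
    {"gripper":1,"travel":[0.02,0.4,0],"dr":[0,0,0]},
    {"gripper":1,"travel":[0.02,0.4,0],"dr":[0,0,0]},
    {"gripper":1,"travel":[0.02,0.4,0],"dr":[0,0,0]},
    {"gripper":1,"travel":[0.01,0.3,0],"dr":[0,0,0]},
    {"gripper":1,"travel":[0.01,0.3,0],"dr":[0,0,0]}
  ]
}}

```text
time_s: 14.93
tcp_pos: [0.5255, -0.03, 0.067]
orientation: [1.0, -0.021, -0.0, 0.002]
ft_force: [-1.1, -7.3, 3.1]
finger_gap: 0.0001
```

{"op": "arm_command", "data": {
  "moves": [
    {"gripper":1,"travel":[0.01,0.2,0],"dr":[0,0,0]},
    {"gripper":1,"travel":[0.01,0.2,0],"dr":[0,0,0]},
    {"gripper":1,"travel":[0.01,0.2,0],"dr":[0,0,0]},
    {"gripper":1,"travel":[0.01,0.2,0],"dr":[0,0,0]},
    {"gripper":1,"travel":[0.01,0.2,0],"dr":[0,0,0]},
    {"gripper":1,"travel":[0.01,0.2,0],"dr":[0,0,0]},
    {"gripper":1,"travel":[0.01,0.2,0],"dr":[0,0,0]},
    {"gripper":1,"travel":[0.01,0.2,0],"dr":[0,0,0]}
  ]
}}

```text
time_s: 15.6
tcp_pos: [0.5265, -0.0149, 0.0671]
orientation: [1.0, -0.021, 0.0, 0.002]
ft_force: [-0.5, -6.5, 2.5]
finger_gap: 0.0
```

```bash
cat > lk.py <<'E'
from h import *
for c in("wrist","scene"):
    s=cams.snapshot(c)
    for q,z in(("lid_bar",.069),("ridge_top",.0535),("end_wall",.056)):
        for d in models.spot_point(q,c):
            if d["conf"]>.4: print(c,q,round(d["conf"],2),np.round(d["uv"],1),at(s,d["uv"],z).round(4))
    st=bot.get_state();print(st["time_s"],st["tcp_pos"],st["ft_force"])
E
python3 lk.py
```

```text
wrist lid_bar 0.86 [319.5 234.9] [ 5.261e-01 -4.000e-04  6.900e-02]
15.8 [ 0.52648238 -0.01418269  0.06710939] [ 0.41959598 -5.61800912  3.42422876]
scene ridge_top 0.73 [319.  225.2] [ 0.5311 -0.0102  0.0535]
scene ridge_top 0.57 [374.6 131.2] [0.123  0.321  0.0535]
scene ridge_top 0.45 [320.6 219.6] [5.108e-01 3.000e-04 5.350e-02]
scene end_wall 0.69 [369.4 167.5] [0.3253 0.2235 0.056 ]
scene end_wall 0.57 [392.9 203.6] [0.5092 0.2308 0.056 ]
16.0 [ 0.52652869 -0.0142241   0.06713865] [-0.40940616 -5.6912024   2.94859219]
```

```bash
python3 - <<'E'
from h import *
s=cams.snapshot("top"); save(s,"t8.png",(210,130,360,240),5)
o=(210,130)
for z in(.04,.066):
    for y in(.19,.2,.21,.22,.23,.24,.25): print(z,y,np.round((np.array(proj(s,[.533,y,z]))-o)*5).tolist())
E
```

```text
0.04 0.19 [206.0, 310.0]
0.04 0.2 [190.0, 310.0]
0.04 0.21 [174.0, 310.0]
0.04 0.22 [158.0, 311.0]
0.04 0.23 [142.0, 311.0]
0.04 0.24 [126.0, 311.0]
0.04 0.25 [110.0, 312.0]
0.066 0.19 [199.0, 301.0]
0.066 0.2 [183.0, 302.0]
0.066 0.21 [167.0, 302.0]
0.066 0.22 [150.0, 302.0]
0.066 0.23 [134.0, 303.0]
0.066 0.24 [117.0, 303.0]
0.066 0.25 [101.0, 303.0]
```

View pics/t8.png

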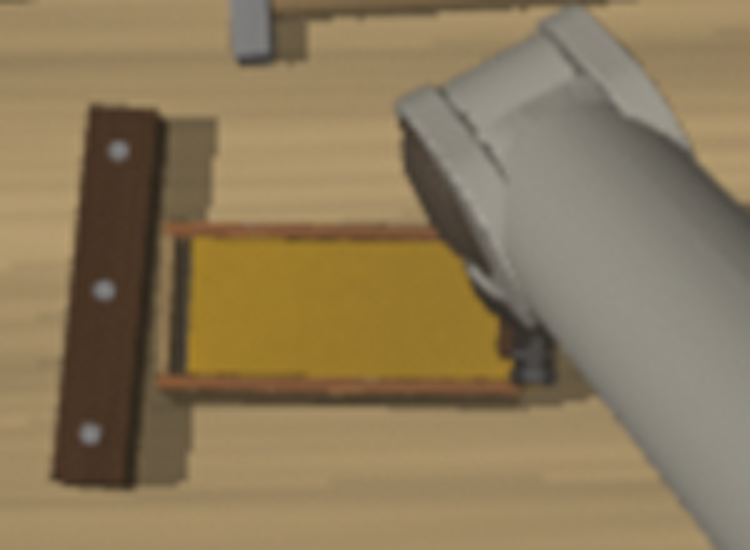

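Top view: the box has about 17 mm left to the stop (stop edge crop x≈143, box end ≈163). About 10 mm still shows between lid and end wall, so the bead is at the ridge.

{"op": "arm_command", "data": {
  "moves": [
    {"gripper":1,"travel":[0.01,0.2,0],"dr":[0,0,0]},
    {"gripper":1,"travel":[0.01,0.2,0],"dr":[0,0,0]},
    {"gripper":1,"travel":[0.01,0.2,0],"dr":[0,0,0]},
    {"gripper":1,"travel":[0.01,0.2,0],"dr":[0,0,0]},
    {"gripper":1,"travel":[0.01,0.2,0],"dr":[0,0,0]},
    {"gripper":1,"travel":[0.01,0.15,0],"dr":[0,0,0]},
    {"gripper":1,"travel":[0,0.1,0],"dr":[0,0,0]},
    {"gripper":1,"travel":[0,0.1,0],"dr":[0,0,0]}
  ]
}}

```text
time_s: 16.72
tcp_pos: [0.5272, -0.0015, 0.0671]
orientation: [1.0, -0.021, 0.0, 0.002]
ft_force: [0.6, -7.3, 3.8]
finger_gap: -0.0001
```

{"op": "arm_command", "data": {
  "moves": [
    {"gripper":1,"travel":[0,0.05,0],"dr":[0,0,0]},
    {"gripper":1,"travel":[0,0.05,0],"dr":[0,0,0]},
    {"gripper":1,"travel":[0,0.05,0],"dr":[0,0,0]},
    {"gripper":1,"travel":[0,0.05,0],"dr":[0,0,0]},
    {"gripper":1,"travel":[0,0.05,0],"dr":[0,0,0]},
    {"gripper":1,"travel":[0,0.05,0],"dr":[0,0,0]},
    {"gripper":1,"travel":[0,0.05,0],"dr":[0,0,0]},
    {"gripper":1,"travel":[0,0.05,0],"dr":[0,0,0]}
  ]
}}

```text
time_s: 17.38
tcp_pos: [0.5272, 0.0019, 0.0671]
orientation: [1.0, -0.021, 0.0, 0.002]
ft_force: [-0.6, -9.0, 4.2]
finger_gap: 0.0002
```

{"op": "arm_command", "data": {
  "moves": [
    {"gripper":1,"travel":[0,0.05,0],"dr":[0,0,0]},
    {"gripper":1,"travel":[0,0.05,0],"dr":[0,0,0]},
    {"gripper":1,"travel":[0,0.05,0],"dr":[0,0,0]},
    {"gripper":1,"travel":[0,0.05,0],"dr":[0,0,0]},
    {"gripper":1,"travel":[0,0.05,0],"dr":[0,0,0]},
    {"gripper":1,"travel":[0,0.05,0],"dr":[0,0,0]},
    {"gripper":1,"travel":[0,0.05,0],"dr":[0,0,0]},
    {"gripper":1,"travel":[0,0.05,0],"dr":[0,0,0]}
  ]
}}

```text
time_s: 18.05
tcp_pos: [0.5273, 0.0055, 0.0672]
orientation: [1.0, -0.022, 0.0, 0.002]
ft_force: [-0.0, -8.3, 3.4]
finger_gap: 0.0
```

{"op": "arm_command", "data": {
  "moves": [
    {"gripper":1,"travel":[0,0.05,0],"dr":[0,0,0]},
    {"gripper":1,"travel":[0,0.05,0],"dr":[0,0,0]},
    {"gripper":1,"travel":[0,0.05,0],"dr":[0,0,0]},
    {"gripper":1,"travel":[0,0.05,0],"dr":[0,0,0]},
    {"gripper":1,"travel":[0,0.05,0],"dr":[0,0,0]},
    {"gripper":1,"travel":[0,0.05,0],"dr":[0,0,0]},
    {"gripper":1,"travel":[0,0.05,0],"dr":[0,0,0]},
    {"gripper":1,"travel":[0,0.05,0],"dr":[0,0,0]}
  ]
}}

```text
time_s: 18.72
tcp_pos: [0.5269, 0.0125, 0.0669]
orientation: [1.0, -0.02, -0.0, 0.001]
ft_force: [-0.2, -6.2, 3.3]
finger_gap: -0.0001
```

```bash
python3 lk.py; python3 - <<'E'
from h import *
s=cams.snapshot("top")
m=s["frame"][185:192,225:262].mean(0).astype(int);print([(225+i,*v) for i,v in enumerate(m.tolist())])
E
```

```text
wrist lid_bar 0.65 [319.  234.6] [0.5263 0.0271 0.069 ]
18.9167 [0.5269297  0.01247062 0.06687425] [ 0.62963863 -5.61021631  2.73652309]
scene lid_bar 0.72 [331.9 217.5] [0.5258 0.0305 0.069 ]
scene ridge_top 0.73 [380.2 133.3] [0.1421 0.3361 0.0535]
scene ridge_top 0.57 [324.7 223.6] [0.5296 0.0076 0.0535]
scene end_wall 0.87 [367.  166.9] [0.32   0.2168 0.056 ]
scene end_wall 0.81 [392.9 208.2] [0.5276 0.223  0.056 ]
19.1167 [0.5269431  0.01245338 0.06687944] [ 0.70693134 -6.15046281  2.7035535 ]
[(225, 69, 50, 35), (226, 70, 51, 36), (227, 70, 52, 36), (228, 76, 60, 48), (229, 89, 77, 68), (230, 98, 89, 82), (231, 98, 88, 82), (232, 87, 74, 66), (233, 75, 56, 42), (234, 71, 52, 36), (235, 72, 53, 37), (236, 98, 77, 54), (237, 130, 106, 75), (238, 125, 104, 72), (239, 99, 81, 46), (240, 118, 94, 36), (241, 145, 115, 40), (242, 155, 122, 42), (243, 155, 122, 42), (244, 155, 122, 43), (245, 155, 122, 42), (246, 155, 123, 43), (247, 155, 123, 43), (248, 155, 123, 43), (249, 155, 122, 43), (250, 155, 122, 43), (251, 154, 122, 42), (252, 154, 121, 43), (253, 154, 121, 43), (254, 153, 121, 43), (255, 153, 121, 42), (256, 154, 121, 43), (257, 154, 121, 43), (258, 153, 121, 43), (259, 153, 121, 43), (260, 152, 121, 43), (261, 152, 120, 43)]
```

{"op": "arm_command", "data": {
  "moves": [
    {"gripper":1,"travel":[0,0.04,0],"dr":[0,0,0]},
    {"gripper":1,"travel":[0,0.04,0],"dr":[0,0,0]},
    {"gripper":1,"travel":[0,0.04,0],"dr":[0,0,0]},
    {"gripper":1,"travel":[0,0.04,0],"dr":[0,0,0]},
    {"gripper":1,"travel":[0,0.04,0],"dr":[0,0,0]},
    {"gripper":1,"travel":[0,0,0],"dr":[0,0,0]},
    {"gripper":1,"travel":[0,0,0],"dr":[0,0,0]},
    {"gripper":1,"travel":[0,0,0],"dr":[0,0,0]}
  ]
}}

```text
time_s: 19.83
tcp_pos: [0.5269, 0.0125, 0.0669]
orientation: [1.0, -0.021, -0.0, 0.002]
ft_force: [0.8, -8.9, 4.9]
finger_gap: 0.0002
```

{"op": "arm_command", "data": {
  "moves": [
    {"gripper":1,"travel":[0,0.07,0],"dr":[0,0,0]},
    {"gripper":1,"travel":[0,0.07,0],"dr":[0,0,0]},
    {"gripper":1,"travel":[0,0.07,0],"dr":[0,0,0]},
    {"gripper":1,"travel":[0,0.07,0],"dr":[0,0,0]},
    {"gripper":1,"travel":[0,0.07,0],"dr":[0,0,0]},
    {"gripper":1,"travel":[0,0.05,0],"dr":[0,0,0]},
    {"gripper":1,"travel":[0,0,0],"dr":[0,0,0]},
    {"gripper":1,"travel":[0,0,0],"dr":[0,0,0]}
  ]
}}

```text
time_s: 20.5
tcp_pos: [0.5268, 0.0126, 0.0669]
orientation: [1.0, -0.022, -0.001, 0.004]
ft_force: [-0.7, -16.9, 6.4]
finger_gap: -0.0002
```

```bash
python3 lk.py; python3 - <<'E'
from h import *
s=cams.snapshot("top")
m=s["frame"][185:192,230:246].mean(0).astype(int);print([(230+i,*v) for i,v in enumerate(m.tolist())])
f=cv2.resize(s["frame"][170:215,225:330,::-1],None,fx=7,fy=7,interpolation=cv2.INTER_CUBIC);f=np.clip(f*1.4,0,255);w=cams.snapshot("wrist")["frame"][100:360,140:500,::-1]
c=cams.snapshot("scene")["frame"][170:260,270:430,::-1]
a=np.zeros((600,800,3));a[:300,:700]=cv2.resize(f,(700,300));a[300:600,:400]=cv2.resize(w,(400,300));a[300:525,400:800]=cv2.resize(c,(400,225),interpolation=cv2.INTER_CUBIC);cv2.imwrite("pics/c9.png",a)
E
```

```text
wrist lid_bar 0.95 [319.4 233.5] [0.5265 0.0278 0.069 ]
20.7 [0.5268776  0.01262488 0.06688306] [ -1.30918233 -17.43037479   6.836325  ]
scene lid_bar 0.69 [329. 218.] [0.5254 0.0218 0.069 ]
scene ridge_top 0.94 [326.5 224.7] [0.5352 0.0114 0.0535]
scene ridge_top 0.87 [373.5 132.9] [0.1325 0.3129 0.0535]
scene ridge_top 0.66 [358.3 227.5] [0.5709 0.097  0.0535]
scene end_wall 0.9 [368.  166.5] [0.3189 0.2208 0.056 ]
scene end_wall 0.8 [395.4 208.1] [0.5293 0.2304 0.056 ]
scene end_wall 0.42 [356.4 219.3] [0.5409 0.1016 0.056 ]
20.9 [0.52685454 0.01263602 0.06688095] [ -1.00468213 -16.22525836   6.16551783]
[(230, 98, 89, 83), (231, 98, 88, 81), (232, 87, 75, 66), (233, 74, 56, 42), (234, 71, 51, 36), (235, 73, 53, 38), (236, 98, 77, 54), (237, 130, 106, 75), (238, 125, 104, 72), (239, 98, 80, 46), (240, 119, 94, 36), (241, 145, 115, 40), (242, 155, 122, 42), (243, 155, 122, 42), (244, 155, 122, 43), (245, 155, 123, 43)][ WARN:0@5.419] global loadsave.cpp:1063 imwrite_ Unsupported depth image for selected encoder is fallbacked to CV_8U.
```

View pics/c9.png

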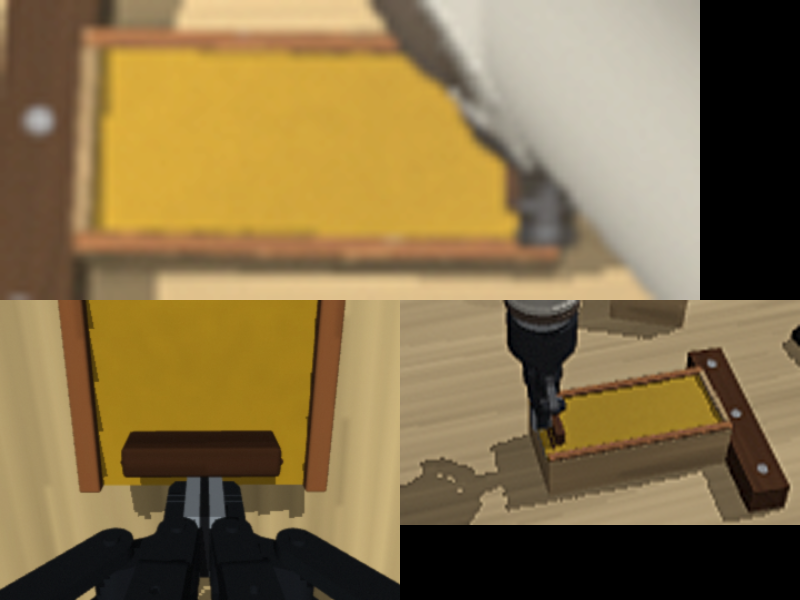

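The picture shows the box against the stop, the lid against the end wall, and its rear edge flush with the lip ends. It did not move as the push went from 6 to 17 N, so it is butted home. I'll back off and rise.

{"op": "arm_command", "data": {
  "moves": [
    {"gripper":1,"travel":[0,-0.4,0],"dr":[0,0,0]},
    {"gripper":1,"travel":[0,-0.6,0],"dr":[0,0,0]},
    {"gripper":1,"travel":[0,-1,0],"dr":[0,0,0]},
    {"gripper":1,"travel":[0,-2,0],"dr":[0,0,0]},
    {"gripper":1,"travel":[0,-2,0],"dr":[0,0,0]},
    {"gripper":1,"travel":[0,-2,2],"dr":[0,0,0]},
    {"gripper":1,"travel":[0,-2,3],"dr":[0,0,0]},
    {"gripper":1,"travel":[0,-1,3],"dr":[0,0,0]}
  ]
}}

```text
time_s: 21.72
tcp_pos: [0.5254, -0.0927, 0.1464]
orientation: [1.0, -0.021, -0.002, -0.001]
ft_force: [1.2, -1.0, -0.2]
finger_gap: -0.0003
```

{"op": "arm_command", "data": {
  "moves": [
    {"gripper":1,"travel":[0,-1,3],"dr":[0,0,0]},
    {"gripper":1,"travel":[0,0,2],"dr":[0,0,0]},
    {"gripper":1,"travel":[0,0,0],"dr":[0,0,0]},
    {"gripper":1,"travel":[0,0,0],"dr":[0,0,0]},
    {"gripper":1,"travel":[0,0,0],"dr":[0,0,0]},
    {"gripper":1,"travel":[0,0,0],"dr":[0,0,0]},
    {"gripper":1,"travel":[0,0,0],"dr":[0,0,0]},
    {"gripper":1,"travel":[0,0,0],"dr":[0,0,0]}
  ]
}}

```text
time_s: 22.38
tcp_pos: [0.5262, -0.1001, 0.1958]
orientation: [1.0, -0.02, -0.001, -0.0]
ft_force: [0.4, -0.5, -0.1]
finger_gap: 0.0001
```

```bash
python3 lk.py; python3 - <<'E'
from h import *
w=cams.snapshot("wrist")
f=w["frame"][:,:,::-1]
c=cams.snapshot("scene")["frame"][170:290,200:430,::-1]
a=np.zeros((560,800,3),np.uint8);a[:300,:480]=cv2.resize(f,(480,300));a[300:560,:498]=cv2.resize(c,(498,260),interpolation=cv2.INTER_CUBIC);cv2.imwrite("pics/c10.png",a)
E
```

```text
wrist lid_bar 0.64 [315.3  14.8] [0.5259 0.0264 0.069 ]
wrist ridge_top 0.57 [316.9  34.1] [0.5262 0.0161 0.0535]
22.5833 [ 0.52669466 -0.10040955  0.1964805 ] [-1.19568713 -0.03567541 -0.50134129]
scene lid_bar 0.72 [329.2 216.1] [0.5182 0.0245 0.069 ]
scene ridge_top 0.96 [373.7 131. ] [0.1208 0.3182 0.0535]
scene ridge_top 0.91 [324.7 223.1] [0.5277 0.0081 0.0535]
scene end_wall 0.62 [396.2 204.7] [0.5164 0.2386 0.056 ]
22.7833 [ 0.52680563 -0.10062216  0.19678181] [-0.36045896 -0.90806855  0.53605385]
```

View pics/c10.png

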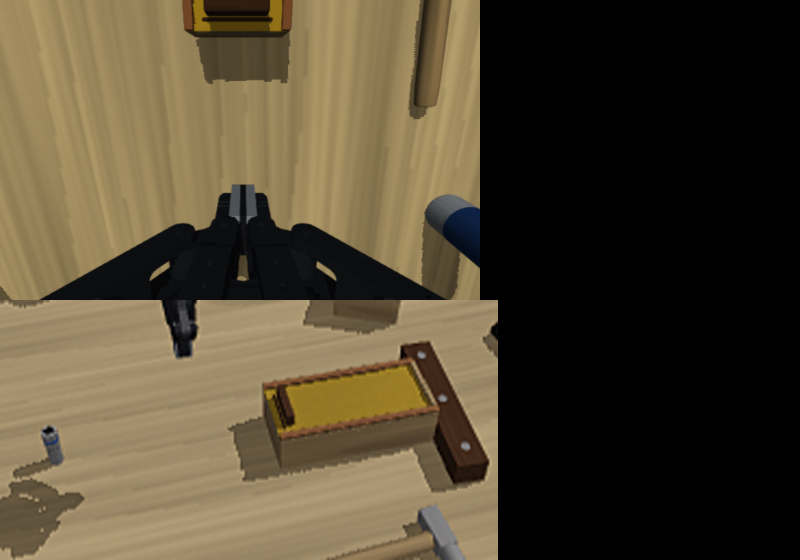

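The final view shows the lid's rear edge flush with the box mouth, the box flat against the stop, the blue-ringed socket still standing and the gripper clear.

```bash
python3 -c "
from station import close_job
print(close_job())"
```

```text
the job is handed in; nothing more can be done
None
```

I stood the red-ringed socket upright in the empty pocket, let go of it, then pushed the lid by its bar. The box ran up to the bench stop and the lid went over the ridge to the end wall. I handed the job in at about 23 s.

**Lid home:** In the pictures its rear edge is flush with the box mouth. It did not move as my push rose from about 6 N to 17 N, with readings up to 17.4 N, under the 28 N ramming limit. I read the force only between move calls, so I did not see the peak as the bead cleared the ridge; the clearing shows as a 7 mm jump on a 4 mm command.

**Socket and surroundings:** A close picture after release showed the socket upright and centred in the pocket; the closed lid has covered it since. At the end the box lay flat against the stop, the blue-ringed socket still stood and the gripper was clear. I did not compare the other bystanders with their starting positions.

**Disagreements:** The cameras differed by up to about 12 mm on some points (the top camera read low in x), so I relied on close wrist views. The networks' final bar-to-ridge distance came out at 10 to 16 mm against the 14 mm expected, so it supports the result only loosely.

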